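# Roll the repair caddy into its taped bay

### The arm

A 6-joint arm with a two-finger parallel gripper is mounted at the origin on a cart in front of the work surface, level with it; the furniture and walls round the work are solid. World frame = base frame: x ahead of the robot, y to its left, z up, the work surface at z = 0. Lengths are in m, angles in rad, forces in N, time in s.
With the tool pointing down it reaches from about 0.325 to 0.85 m from the base axis. Payload 4.4 kg.
Tool frame: the origin (TCP) lies at the very end of the fingers, on their centre line; the grasp point (between the pads) lies 19 mm behind it; z points along the fingers, y is the line along which they close (so a half turn about z gives the same grasp; the last joint's range is limited). The gripper opens to 94 mm and grips with 3 to 60 N. Pads are 16 mm wide; open, the fingers measure 119 mm over their backs; the gripper's body (75 mm by 177 mm) begins 78 mm behind the grasp point.
Start: joints at [-1.298, 0.207, 1.542, -0, 1.393, -0.15], TCP at [0.236, -0.524, 0.205] pointing down, gripper open.
Joint ranges: [-2.73, 2.73], [-0.86, 2.22], [0.23, 2.46], [-1.11, 4.25], [0.08, 2.63], [-2.82, 2.82]. Speed limits (rad/s): [2.79, 2.79, 3.14, 3.14, 3.14, 3.14].

### API

Orientations are given as a unit quaternion [x, y, z, w].
In Python, from plant import manip, optics, silhouettes, landmark_of gives the robot as it stands.
- The arm moves only by the tool carry_out, never from a script. Its argument "moves" is a list of rows, each a list of 2 entries, a list of its own where there are three numbers: the shift along the world's x, y, z normalised to -1 to 1, where 1 is 0.6 m, then the turn, a rotation vector about the world's x, y, z normalised to -1 to 1, where 1 is 45 degrees. A call has 1 to 8 rows; each row is the pose to reach, as a shift and turn from the pose commanded when the call began; what a row does not reach only later rows make up. A row lasts 1/10 s, in which the tool goes at most 50 mm and 8.59 degrees, less where a joint would pass 70% of its speed; a pose out of reach is approached as far as the arm can. A call with a number of a shift or a turn outside -1 to 1 is refused whole. A call with a gripper value outside its range is refused whole. "hand" is the closure in counts, from 0 (fully open) to 255 (shut), set as the call begins (left out, the last holds). The fingers move at their own pace and stop on an object; "force" is the grip in N (left out, the last holds). Time passes only in rows, so rows that repeat a pose let the fingers close. It gives the time, the measured TCP pose, the force, the opening and the grip force at its end, in the units of the state.
- manip.get_obs(): the state, without advancing time (a new reading comes with each control period).
- optics.snapshot(name): name is "scene" or "top" or "wrist"; returns the picture (384x512x3 uint8, red, green, blue); there is no depth.
- optics.camera_params(name): a dict with "camera_matrix" (3x3 intrinsics, pixels), "extrinsics" (4x4, takes a point from world to camera coordinates); the wrist camera has in their place "hand_eye" (4x4, takes a point from camera to tool coordinates, whose origin is the TCP and whose axes are the flange's). Camera axes: x right, y down, z forward; pixel columns grow to the right and rows downward; lengths in m; the calibration is good to about 2 mm. A picture is of the moment at which its call begins: read the wrist's pose just before it. camera_params takes no time and is no camera call.
- manip.sign_off(): hands the job in; it is judged then, once.
Trained networks look in the newest picture that a camera, given by its name, has taken for a name from the list of things; names that differ only in an ending like _2 or _b are one class to them, and where a whole thing is asked for, a point or a joint stands for the part that bears it (a point fixed in the world has none). Each returns a list of dicts, best first, with "confidence" (0 to 1); they miss things now and then, are a little off and sometimes report something else, mostly with a low value. They report only what shows in the picture. A call takes as long as a camera call.
- silhouettes(thing, camera): "mask" (384x512 bool, what is visible of it).
- landmark_of(thing, camera): "at" ([x, y, z] in m, in world coordinates, good to about 4 mm: a listed point, or the origin of a listed thing).
The state is a dict: "time_s": time; "joints": joint angles; "joint_velocities": joint speeds; "joint_efforts": joint torques, N m; "ee_pos": TCP position; "tool_rot": TCP orientation; "force": force on the tool from outside, world axes, zero at the start; "ft_torque": the same for the moment, N m; "grip_width": finger opening in m; "finger_force": force on a finger pad.
Only numpy, scipy, OpenCV 4.12 (cv2) and the standard library are available. Lean on these libraries where they do the work, as an engineer would, in place of code of your own. Each camera call takes 0.05 s, during which the arm holds its last target. There are 200 camera calls.

### The job

The small red repair caddy was left with its two front castors askew. Keeping its wheels on the table, push it forward by its black handle until both front castors trail straight, well before it reaches the bays; then steer it into the yellow-taped bay, inside the lines with its nose the way the arrow points, and let go of it with both castors still trailing straight back.

Things in the scene. Friction and masses are not known exactly. Their poses are not given: they have to be found in the camera images.
- caddy_handle (a point): Centre of the red caddy's black handle bar: level, 80 mm long (y), 14 thick (x), 18 high, its centre 130 mm above the table. Axes are the caddy's: x forward, y left, z up. Tray 150 x 90 mm, from 22 mm behind to 128 mm ahead of the handle, 55 mm high; its fixed load, from 27 mm ahead, reaches 92 mm. Two fixed rear wheels right below the handle: it rolls along x and pivots about the handle.
- castor_left_wheel (a point): Centre of the left front castor's wheel (24 mm across), 12 mm off its upright pivot, which is 105 mm ahead of the handle and 33 mm to the left. Axes turn with the castor: x from wheel to pivot, so it agrees with the caddy's x when the castor trails straight. It swivels freely all round and trails straight after about 40 mm of forward push. The caddy weighs 0.6 to 1.1 kg.
- castor_right_wheel (a point): The same for the right front castor, whose pivot is 105 mm ahead of the handle and 33 mm to the right.
- yellow_bay: Parking bay of flat yellow tape with an arrow in it, 186 x 126 mm (x, y) inside the lines; the white one beside it is not meant. Origin: its centre, at table height; x is the way the arrow points, z up. With the caddy in the middle, the handle is 53 mm behind the centre (x = -53 mm, y = 0) and the caddy's x agrees with the bay's.

How it is judged:
By the outcome, as a careful person would: the job done as asked, in the order asked, and still so for the second after the job is handed in, with the robot touching nothing.
It also fails if it takes over 50 s, if anything falls off the work surface, if the arm or the gripper's body presses on something with over 40 N, if the wrist force passes 120 N, or if a joint passes its speed limit or range.

## Working session

There is one attempt and no reset: what is moved stays moved. The work goes in short steps, Python scripts to look and compute and a tool call to move; the robot and the scene stay as the last step left them, time stands still between calls to the robot, and variables do not carry over. Pictures are saved under pics/ and viewed, at most 10 in all, crops included, and the job is handed in when it is done.

Besides the shell and the picture viewer there is one more tool, called after "Request:" as a command line: name --argument value ..., lists and objects as JSON in quotes. carry_out: Moves the arm, as the interface text tells. Scaled input: -1 to 1 covers 0.6 m each way for a shift and 45 degrees each way for a turn. Its arguments: {"type":"object","properties":{"moves":{"type":"array"},"hand":{"type":"number"},"force":{"type":"number"}},"required":["moves"]}

```bash
ls; mkdir -p pics
cat > h.py <<'E'
import numpy as np, cv2
from plant import manip, optics, silhouettes, landmark_of
def snap(c,n=None):
    im=optics.snapshot(c)
    if n: cv2.imwrite(f'pics/{n}.png',im[:,:,::-1])
    return im
def lm(cam,names=('caddy_handle','castor_left_wheel','castor_right_wheel','yellow_bay')):
    for t in names:
        print(cam,t,[(np.round(d['at'],3).tolist(),round(d['confidence'],2)) for d in landmark_of(t,cam)[:3]])
def proj(c,P):
    p=optics.camera_params(c);K=np.array(p['camera_matrix']);E=np.array(p['extrinsics'])
    q=(E[:3,:3]@np.atleast_2d(P).T+E[:3,3:]).T@K.T
    return q[:,:2]/q[:,2:]
def unproj(c,uv,z):
    p=optics.camera_params(c);K=np.array(p['camera_matrix']);E=np.array(p['extrinsics'])
    uv=np.atleast_2d(uv);d=np.c_[uv,np.ones(len(uv))]@np.linalg.inv(K).T@E[:3,:3]
    o=-E[:3,:3].T@E[:3,3]
    return o+d*((z-o[2])/d[:,2])[:,None]
E
python3 - <<'E'
from h import *
a=snap('scene');lm('scene');b=snap('top');lm('top')
cv2.imwrite('pics/a.png',cv2.resize(a,(512,384))[:,:,::-1]);cv2.imwrite('pics/b.png',b[:,:,::-1])
o=manip.get_obs();print(o['time_s'],o['tool_rot'],o['ee_pos'],o['grip_width'])
E
```

```text
pics
scene caddy_handle [([0.505, 0.035, 0.128], 0.88)]
scene castor_left_wheel []
scene castor_right_wheel []
scene yellow_bay [([0.443, 0.366, -0.002], 0.81)]
top caddy_handle [([0.504, 0.034, 0.129], 0.96)]
top castor_left_wheel []
top castor_right_wheel []
top yellow_bay [([0.441, 0.366, 0.0], 0.77)]
0.5 [ 9.77624356e-01  2.10358303e-01 -9.34015752e-06 -4.76465266e-05] [ 0.23645001 -0.52409253  0.20540429] 0.09386139530592631
```

View pics/a.png

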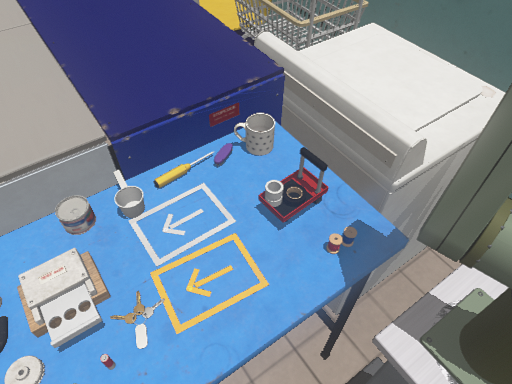

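View pics/b.png

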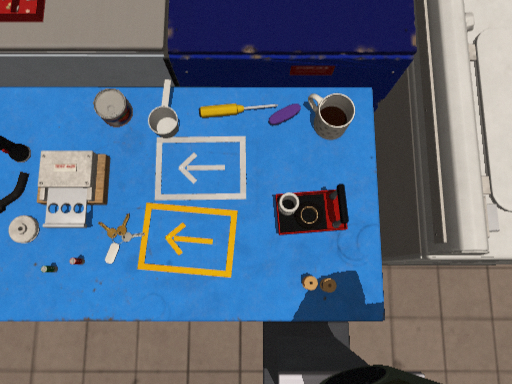

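The top view (image left = +y, up = +x) shows the caddy with its handle near px (341,204) and its nose left. The yellow bay is around px (188,240), arrow pointing left, about 6 cm nearer the robot than the caddy's line. The castors are hidden under the tray. Next I measure the yaws.

Run:
```python
from h import *
b=snap('top');ms=silhouettes('yellow_bay','top');mc=silhouettes('caddy_handle','top')
hsv=cv2.cvtColor(b,cv2.COLOR_RGB2HSV)
def rect(c,m,z):
    ys,xs=np.nonzero(m);P=unproj(c,np.c_[xs,ys].astype(float),z)[:,:2]
    (cx,cy),(w,h),a=cv2.minAreaRect((P*1000).astype(np.float32)); print(round(cx),round(cy),round(w),round(h),round(a,1),m.sum())
if ms: rect('top',ms[0]['mask'],0)
y=(hsv[...,0]>15)&(hsv[...,0]<32)&(hsv[...,1]>150)&(hsv[...,2]>150);y[:195]=0;y[285:]=0;y[:,:130]=0;y[:,250:]=0
rect('top',y,0)
for m in mc[:1]:
    m=m['mask'];ys,xs=np.nonzero(m);print('mask',xs.min(),xs.max(),ys.min(),ys.max(),m.sum())
r=((hsv[...,0]<8)|(hsv[...,0]>172))&(hsv[...,1]>150)&(hsv[...,2]>60);r[:180]=0;r[240:]=0;r[:,:265]=0;r[:,355:]=0
r=cv2.morphologyEx(r.astype(np.uint8),cv2.MORPH_OPEN,np.ones((2,2)))>0
rect('top',r,0.055)
k=(b.max(2)<50);k[:175]=0;k[235:]=0;k[:,:330]=0;k[:,350:]=0
rect('top',k,0.139)
ys,xs=np.nonzero(k);P=unproj('top',np.c_[xs,ys].astype(float),.139);print(P.mean(0),np.linalg.eigh(np.cov(P[:,:2].T)))
cv2.imwrite('pics/c.png',cv2.resize(np.hstack([b[165:260,255:365],np.dstack([(r*255).astype(np.uint8),(k*255).astype(np.uint8),(m*255).astype(np.uint8)])[165:260,255:365]]),None,fx=3.5,fy=3.5,interpolation=0)[:,:,::-1])
# arrow dir ok; wheel views from scene
a=optics.snapshot('scene');cv2.imwrite('pics/d.png',cv2.resize(a[140:230,240:350],None,fx=5,fy=5)[:,:,::-1])
```

```text
442 363 216 158 85.0 2321
443 364 214 152 84.9 2004
mask 275 348 184 235 2955
497 86 90 148 4.6 675
500 43 81 30 5.2 343
[0.50157055 0.03893493 0.139     ] EighResult(eigenvalues=array([5.50655285e-05, 5.44204798e-04]), eigenvectors=array([[ 0.07921809, -0.99685731],
       [-0.99685731, -0.07921809]]))
```

View pics/c.png

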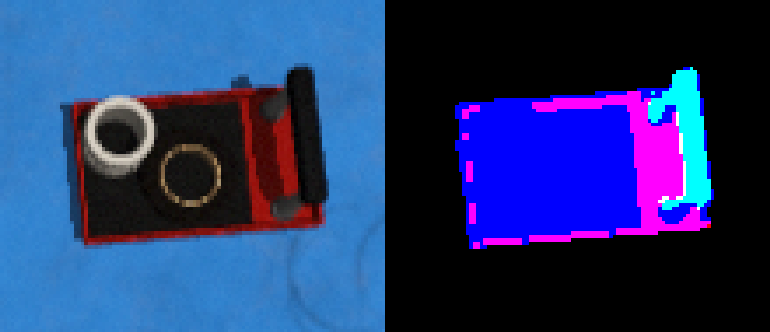

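Request:
carry_out --moves '[[[0.01,0.04,0.05],[0,0,0]],[[0.02,0.1,0.1],[0,0,0]],[[0.04,0.16,0.15],[0,0,0]],[[0.06,0.24,0.167],[0,0,0]],[[0.08,0.32,0.167],[0,0,0]],[[0.1,0.4,0.167],[0,0,0]],[[0.12,0.48,0.167],[0,0,0]],[[0.14,0.56,0.167],[0,0,0]]]' --hand 0

```text
time_s: 1.5
ee_pos: [0.3205, -0.1863, 0.3059]
tool_rot: [0.978, 0.21, 0.001, 0.0]
force: [1.2, 0.7, -0.6]
grip_width: 0.0939
finger_force: 0.0
```

Run:
```python
from h import *
o=manip.get_obs();print(o['time_s'],o['tool_rot'],o['ee_pos'],o['force'])
T=np.array([.503,.034,.205]);print((T-o['ee_pos'])/.6)
```

```text
1.5 [9.77738710e-01 2.09824990e-01 5.28581977e-04 4.57419186e-04] [ 0.32048335 -0.18632036  0.30593797] [ 1.20777419  0.66100455 -0.59466814]
[ 0.30419442  0.36720059 -0.16822995]
```

Request:
carry_out --moves '[[[0.02,0.08,0],[0,0,-0.05]],[[0.05,0.15,0],[0,0,-0.12]],[[0.1,0.22,-0.02],[0,0,-0.2]],[[0.16,0.28,-0.05],[0,0,-0.28]],[[0.22,0.33,-0.09],[0,0,-0.36]],[[0.27,0.36,-0.13],[0,0,-0.42]],[[0.304,0.37,-0.16],[0,0,-0.438]],[[0.304,0.37,-0.167],[0,0,-0.438]]]'

```text
time_s: 2.3
ee_pos: [0.5027, 0.0353, 0.2023]
tool_rot: [0.999, 0.041, -0.003, -0.0]
force: [-0.8, 0.1, 0.4]
grip_width: 0.0941
finger_force: 0.0
```

Run:
```python
from h import *
from scipy.spatial.transform import Rotation as R
snap('wrist','w1');o=manip.get_obs();print(o['time_s'],o['ee_pos'],R.from_quat(o['tool_rot']).as_matrix()[:,1],o['joints']);lm('wrist')
for m in silhouettes('caddy_handle','wrist')[:1]:
    ys,xs=np.nonzero(m['mask']);print(xs.min(),xs.max(),ys.min(),ys.max())
print(optics.camera_params('wrist'))
snap('top');lm('top');snap('scene');lm('scene')
```

```text
2.35 [0.5016985  0.03449533 0.20292533] [ 8.15002292e-02 -9.96673069e-01 -7.11685245e-04] [-1.03424101e-01  5.85229092e-02  1.71373078e+00 -2.79569123e-04
  1.37467276e+00  1.38583481e+00]
wrist caddy_handle [([0.503, 0.034, 0.135], 0.95)]
wrist castor_left_wheel []
wrist castor_right_wheel []
wrist yellow_bay [([0.438, 0.364, 0.001], 0.81)]
137 274 147 248
{'camera_matrix': array([[282.89643707,   0.        , 253.45176746],
       [  0.        , 282.89643707, 199.17478057],
       [  0.        ,   0.        ,   1.        ]]), 'hand_eye': array([[-3.23505886e-04, -9.62155834e-01, -2.72499628e-01,
         8.01440492e-02],
       [ 9.99999906e-01, -3.89559898e-04,  1.88299241e-04,
        -3.84836751e-04],
       [-2.87328141e-04, -2.72499542e-01,  9.62155870e-01,
        -1.80381394e-01],
       [ 0.00000000e+00,  0.00000000e+00,  0.00000000e+00,
         1.00000000e+00]])}
top caddy_handle [([0.503, 0.033, 0.13], 0.58)]
top castor_left_wheel []
top castor_right_wheel []
top yellow_bay [([0.444, 0.367, -0.002], 0.95)]
scene caddy_handle [([0.505, 0.035, 0.129], 0.68)]
scene castor_left_wheel []
scene castor_right_wheel []
scene yellow_bay [([0.445, 0.368, -0.002], 0.95)]
```

View pics/w1.png

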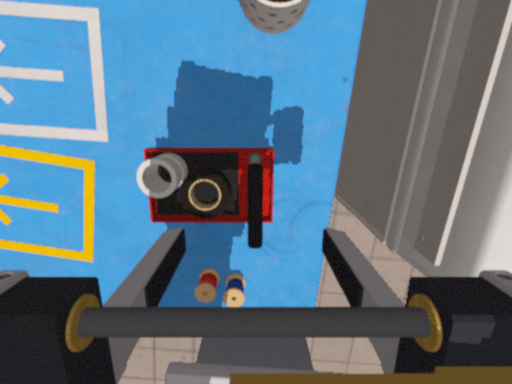

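Request:
carry_out --moves '[[[0,0,-0.03],[0,0,0]],[[0,0,-0.07],[0,0,0]],[[0,0,-0.11],[0,0,0]],[[0,0,-0.14],[0,0,0]],[[0,0,-0.155],[0,0,0]],[[0,0,-0.155],[0,0,0]],[[0,0,-0.155],[0,0,0]]]'

```text
time_s: 3.8
ee_pos: [0.5034, 0.0338, 0.1131]
tool_rot: [0.999, 0.04, 0.0, 0.0]
force: [0.9, -0.1, 0.2]
grip_width: 0.0942
finger_force: 0.0
```

Request:
carry_out --moves '[[[0,0,0],[0,0,0]],[[0,0,0],[0,0,0]],[[0,0,0],[0,0,0]],[[0,0,0],[0,0,0]],[[0,0,0],[0,0,0]],[[0,0,0],[0,0,0]],[[0,0,0],[0,0,0]],[[0,0,0],[0,0,0]]]' --hand 255 --force 12

```text
time_s: 4.6
ee_pos: [0.5028, 0.0338, 0.1124]
tool_rot: [0.999, 0.04, -0.0, -0.0]
force: [-0.3, -0.8, 0.4]
grip_width: 0.0334
finger_force: 0.0
```

```bash
cat > plan.py <<'E'
import sys
from h import *
from scipy.interpolate import BPoly
def plan(P0,h0,P1,h1,k,n):
    d=lambda a:np.array([np.cos(np.radians(a)),np.sin(np.radians(a))])
    P0=np.array(P0);P1=np.array(P1);v=k*np.linalg.norm(P1-P0);z=np.zeros(2)
    b=BPoly.from_derivatives([0,1],[[P0,d(h0)*v,z],[P1,d(h1)*v,z]])
    t=np.linspace(0,1,2001);X=b(t);s=np.r_[0,np.cumsum(np.linalg.norm(np.diff(X,axis=0),axis=1))]
    D=b(t,1);H=np.unwrap(np.arctan2(D[:,1],D[:,0]));kap=np.gradient(H,s)
    print('len',s[-1],'max H',np.degrees(H.max()),'min radius',1/abs(kap).max())
    u=np.interp(np.linspace(0,s[-1],n+1),s,t)
    return b(u),np.degrees(np.interp(u,t,H))
if __name__=='__main__':
    o=manip.get_obs();print(o['time_s'],o['ee_pos'],o['force'],o['grip_width'])
    for k in (.9,1,1.2):
        X,H=plan((.499,.092),94.6,(.4345,.272),85,k,24)
    print(np.round(np.c_[X,H],3)[::4])
E
python3 plan.py; python3 -c "
from h import *
snap('top');lm('top',['caddy_handle'])"
```

```text
4.6 [0.5028275  0.03384841 0.11242931] [-0.25203667 -0.76297658  0.43346194] 0.033398868483753376
len 0.19534427620646017 max H 123.05315253533885 min radius 0.08446284771026306
len 0.19618367183072394 max H 125.55060453263779 min radius 0.08433574261023602
len 0.1982252526189207 max H 131.6277816633787 min radius 0.07173007092551634
[[4.99000e-01 9.20000e-02 9.46000e+01]
 [4.95000e-01 1.25000e-01 1.03015e+02]
 [4.82000e-01 1.55000e-01 1.22054e+02]
 [4.62000e-01 1.81000e-01 1.31590e+02]
 [4.42000e-01 2.07000e-01 1.17835e+02]
 [4.33000e-01 2.39000e-01 9.39540e+01]
 [4.34000e-01 2.72000e-01 8.50000e+01]]
top caddy_handle [([0.502, 0.033, 0.13], 0.94)]
```

Request:
carry_out --moves '[[[0,0,0],[0,0,0]],[[0,0,0],[0,0,0]],[[0,0,0],[0,0,0]],[[0,0,0],[0,0,0]],[[0,0,0],[0,0,0]],[[0,0,0],[0,0,0]]]'

```text
time_s: 5.3
ee_pos: [0.5028, 0.0339, 0.1124]
tool_rot: [0.999, 0.04, 0.0, -0.0]
force: [-0.1, -0.0, -0.5]
grip_width: 0.0139
finger_force: 12.0
```

Request:
carry_out --moves '[[[-0.0004,0.005,0],[0,0,0]],[[-0.0011,0.0135,0],[0,0,0]],[[-0.002,0.025,0],[0,0,0]],[[-0.003,0.0375,0],[0,0,0]],[[-0.004,0.05,0],[0,0,0]],[[-0.005,0.0625,0],[0,0,0]],[[-0.006,0.075,0],[0,0,0]],[[-0.0068,0.085,0],[0,0,0]]]'

```text
time_s: 6.1
ee_pos: [0.4987, 0.0858, 0.1124]
tool_rot: [0.999, 0.04, -0.0, -0.0]
force: [0.8, -0.0, 0.3]
grip_width: 0.0141
finger_force: 12.0
```

Run:
```python
from h import *
o=manip.get_obs();print(o['time_s'],o['ee_pos'],o['force'],o['ft_torque'],o['grip_width'],o['finger_force'])
t=snap('top');lm('top',['caddy_handle','yellow_bay','castor_left_wheel']);a=snap('scene');lm('scene')
u=proj('scene',[[.49,.15,.03]])[0].astype(int);print(u)
v=proj('top',[[.5,.12,.03]])[0].astype(int)
A=a[max(u[1]-55,0):u[1]+55,max(u[0]-55,0):u[0]+55];B=t[max(v[1]-55,0):v[1]+55,v[0]-55:v[0]+55]
cv2.imwrite('pics/e.png',np.hstack([cv2.resize(A,(400,400),interpolation=2),cv2.resize(B,(400,400),interpolation=2)])[:,:,::-1])
```

```text
6.1 [0.49865574 0.08575933 0.11244934] [ 0.78298602 -0.01559963  0.33101796] [-0.1284215  -0.01341932 -0.06234324] 0.014106363794699402 11.99984684586525
top caddy_handle [([0.5, 0.088, 0.128], 0.87)]
top yellow_bay [([0.44, 0.366, 0.002], 0.72)]
top castor_left_wheel []
scene caddy_handle [([0.5, 0.085, 0.128], 0.79)]
scene castor_left_wheel [([0.46, 0.176, 0.013], 0.43)]
scene castor_right_wheel []
scene yellow_bay [([0.443, 0.368, -0.002], 0.88)]
[274 211]
```

View pics/e.png

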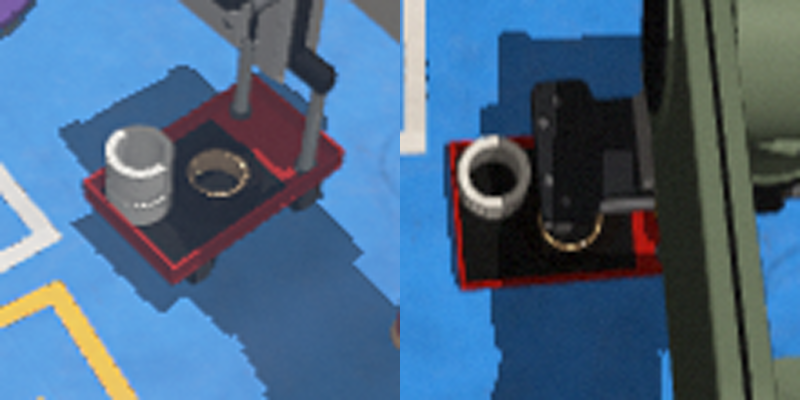

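The left castor was detected at (.460,.176); a straight-trailing one should be at (.459,.176), so it trails straight. The tray is level, its nose about 5 cm short of the bay. Next I plan the S-curve.

Run:
```python
from plan import *
X,H=plan((.4988,.0852),94.6,(.4342,.271),85,.95,32)
for c in range(4):
    i=8*c
    print([[round(float((X[j,0]-X[i,0])/.6),4),round(float((X[j,1]-X[i,1])/.6),4),round(float((H[j]-H[i])/45),3)] for j in range(i+1,i+9)], X[i+8],H[i+8])
```

```text
len 0.2011597148879093 max H 123.39554104496067 min radius 0.08985823695628706
[[-0.0009, 0.0104, 0.013], [-0.002, 0.0209, 0.049], [-0.0034, 0.0312, 0.102], [-0.0053, 0.0415, 0.166], [-0.0078, 0.0517, 0.235], [-0.0108, 0.0617, 0.305], [-0.0144, 0.0716, 0.371], [-0.0184, 0.0813, 0.432]] [0.48775231 0.13396048] 114.03912972982462
[[-0.0045, 0.0095, 0.054], [-0.0093, 0.0188, 0.099], [-0.0145, 0.0279, 0.137], [-0.0198, 0.0369, 0.166], [-0.0254, 0.0458, 0.187], [-0.0311, 0.0546, 0.201], [-0.0368, 0.0633, 0.208], [-0.0426, 0.0721, 0.206]] [0.4622087  0.17721073] 123.3197274465139
[[-0.0057, 0.0088, -0.009], [-0.0114, 0.0176, -0.026], [-0.0169, 0.0265, -0.051], [-0.0222, 0.0356, -0.085], [-0.0272, 0.0448, -0.128], [-0.0318, 0.0541, -0.181], [-0.0361, 0.0637, -0.244], [-0.0398, 0.0735, -0.317]] [0.43834948 0.22132794] 109.07707141403327
[[-0.0031, 0.01, -0.081], [-0.0056, 0.0202, -0.168], [-0.0073, 0.0305, -0.257], [-0.0083, 0.0409, -0.342], [-0.0086, 0.0514, -0.419], [-0.0084, 0.0619, -0.48], [-0.0078, 0.0723, -0.52], [-0.0069, 0.0828, -0.535]] [0.4342 0.271 ] 85.0
```

Request:
carry_out --moves '[[[-0.0009,0.0104,0],[0,0,0.013]],[[-0.002,0.0209,0],[0,0,0.049]],[[-0.0034,0.0312,0],[0,0,0.102]],[[-0.0053,0.0415,0],[0,0,0.166]],[[-0.0078,0.0517,0],[0,0,0.235]],[[-0.0108,0.0617,0],[0,0,0.305]],[[-0.0144,0.0716,0],[0,0,0.371]],[[-0.0184,0.0813,0],[0,0,0.432]]]'

```text
time_s: 7.35
ee_pos: [0.4877, 0.1346, 0.1125]
tool_rot: [0.978, 0.21, 0.0, -0.0]
force: [0.5, -0.8, -0.1]
grip_width: 0.0138
finger_force: 12.0
```

Request:
carry_out --moves '[[[-0.0045,0.0095,0],[0,0,0.054]],[[-0.0093,0.0188,0],[0,0,0.099]],[[-0.0145,0.0279,0],[0,0,0.137]],[[-0.0198,0.0369,0],[0,0,0.166]],[[-0.0254,0.0458,0],[0,0,0.187]],[[-0.0311,0.0546,0],[0,0,0.201]],[[-0.0368,0.0633,0],[0,0,0.208]],[[-0.0426,0.0721,0],[0,0,0.206]]]'

```text
time_s: 8.15
ee_pos: [0.4618, 0.1773, 0.1125]
tool_rot: [0.958, 0.286, -0.0, 0.0]
force: [0.3, -0.8, -0.0]
grip_width: 0.0138
finger_force: 12.0
```

Run:
```python
from h import *
from scipy.spatial.transform import Rotation as R
o=manip.get_obs();y=R.from_quat(o['tool_rot']).as_matrix()[:,1];print(o['time_s'],o['ee_pos'],o['force'],o['ft_torque'],o['grip_width'],np.degrees(np.arctan2(-y[1],-y[0])))
snap('scene','s2');lm('scene');snap('top','t2');lm('top')
```

```text
8.15 [0.4618118  0.17725355 0.11245324] [ 0.31094317 -0.7768554  -0.00492136] [-0.12039456 -0.07843827  0.04101838] 0.013828343299912386 123.28559647495992
scene caddy_handle [([0.467, 0.177, 0.129], 0.57)]
scene castor_left_wheel []
scene castor_right_wheel []
scene yellow_bay [([0.442, 0.369, 0.0], 0.56)]
top caddy_handle []
top castor_left_wheel []
top castor_right_wheel []
top yellow_bay [([0.441, 0.368, -0.002], 0.62)]
```

View pics/t2.png

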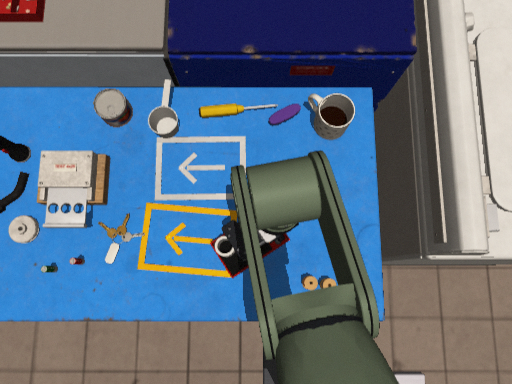

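The top view shows the caddy turned toward the bay, nose near px (225,260). It is following the arm, so I go on.

Request:
carry_out --moves '[[[-0.0057,0.0088,0],[0,0,-0.009]],[[-0.0114,0.0176,0],[0,0,-0.026]],[[-0.0169,0.0265,0],[0,0,-0.051]],[[-0.0222,0.0356,0],[0,0,-0.085]],[[-0.0272,0.0448,0],[0,0,-0.128]],[[-0.0318,0.0541,0],[0,0,-0.181]],[[-0.0361,0.0637,0],[0,0,-0.244]],[[-0.0398,0.0735,0],[0,0,-0.317]]]'

```text
time_s: 9.45
ee_pos: [0.4376, 0.2216, 0.1124]
tool_rot: [0.986, 0.164, -0.0, -0.0]
force: [-0.1, -0.7, 0.4]
grip_width: 0.0139
finger_force: 12.0
```

Request:
carry_out --moves '[[[-0.0031,0.01,0],[0,0,-0.081]],[[-0.0056,0.0202,0],[0,0,-0.168]],[[-0.0073,0.0305,0],[0,0,-0.257]],[[-0.0083,0.0409,0],[0,0,-0.342]],[[-0.0086,0.0514,0],[0,0,-0.419]],[[-0.0084,0.0619,0],[0,0,-0.48]],[[-0.0078,0.0723,0],[0,0,-0.52]],[[-0.0069,0.0828,0],[0,0,-0.535]]]'

```text
time_s: 10.25
ee_pos: [0.4336, 0.2712, 0.1124]
tool_rot: [0.999, -0.044, -0.0, 0.0]
force: [-1.5, -1.3, 0.1]
grip_width: 0.0139
finger_force: 12.0
```

Run:
```python
from h import *
from scipy.spatial.transform import Rotation as R
o=manip.get_obs();y=R.from_quat(o['tool_rot']).as_matrix()[:,1];print(o['time_s'],o['ee_pos'],o['force'],o['grip_width'],np.degrees(np.arctan2(-y[1],-y[0])),o['joints'])
a=snap('scene');lm('scene');t=snap('top');lm('top',['caddy_handle','yellow_bay'])
cv2.imwrite('pics/f.png',np.hstack([cv2.resize(a[200:350,130:310],(420,350)),cv2.resize(t[180:300,125:255],(379,350))])[:,:,::-1])
```

```text
10.25 [0.4336033  0.27119629 0.11242535] [-1.46747185 -1.31854505  0.11130931] 0.013881577257473588 84.90019769581936 [ 3.89567702e-01  1.71924981e-01  1.78829837e+00 -3.52772592e-06
  1.18194398e+00  2.04937378e+00]
scene caddy_handle [([0.439, 0.271, 0.13], 0.85)]
scene castor_left_wheel [([0.406, 0.369, 0.011], 0.63)]
scene castor_right_wheel []
scene yellow_bay [([0.445, 0.37, -0.004], 0.65)]
top caddy_handle []
top yellow_bay []
```

View pics/f.png

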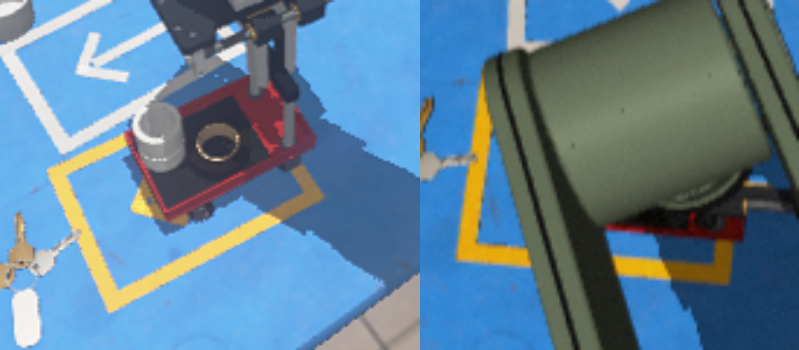

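Request:
carry_out --moves '[[[0.0009,0.0105,0],[0,0,0]],[[0.0018,0.021,0],[0,0,0]],[[0.0028,0.032,0],[0,0,0]],[[0.0037,0.043,0],[0,0,0]],[[0.0047,0.054,0],[0,0,0]],[[0.0056,0.064,0],[0,0,0]],[[0.0063,0.072,0],[0,0,0]],[[0.0068,0.077,0],[0,0,0]]]'

```text
time_s: 11.45
ee_pos: [0.4383, 0.3175, 0.1124]
tool_rot: [0.999, -0.044, 0.0, -0.0]
force: [-1.6, -0.6, 1.9]
grip_width: 0.0139
finger_force: 12.0
```

Run:
```python
from h import *
o=manip.get_obs();print(o['time_s'],o['ee_pos'],o['force'])
a=snap('scene');lm('scene')
cv2.imwrite('pics/g.png',cv2.resize(a[200:350,130:310],(720,600),interpolation=2)[:,:,::-1])
```

```text
11.45 [0.43825165 0.31749866 0.11242078] [-1.64768235 -0.59931961  1.89869174]
scene caddy_handle [([0.442, 0.317, 0.128], 0.95)]
scene castor_left_wheel [([0.418, 0.412, 0.01], 0.61)]
scene castor_right_wheel []
scene yellow_bay []
```

View pics/g.png

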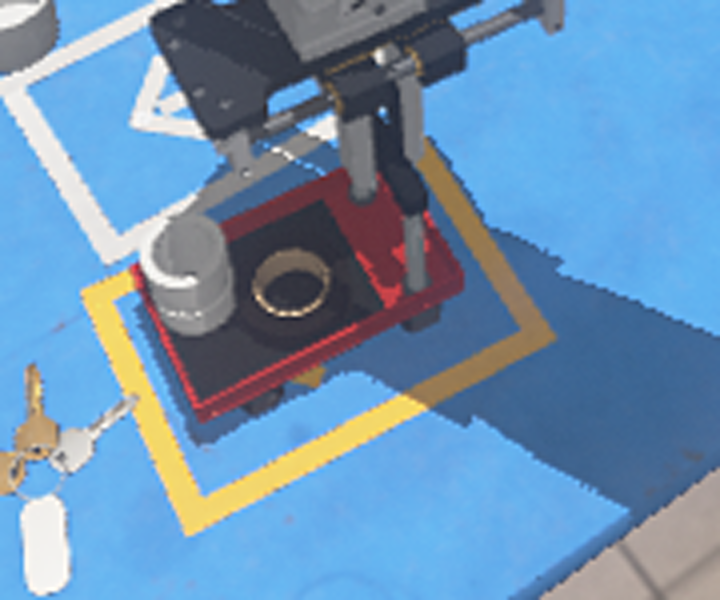

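In the scene view the caddy sits inside the yellow tape, with blue visible all round it. The nose follows the arrow, and the left castor's wheel is at the place expected for straight trailing. I release it now.

Request:
carry_out --moves '[[[0,0,0],[0,0,0]],[[0,0,0],[0,0,0]],[[0,0,0],[0,0,0]],[[0,0,0],[0,0,0]],[[0,0,0],[0,0,0]],[[0,0,0],[0,0,0]],[[0,0,0],[0,0,0]],[[0,0,0],[0,0,0]]]' --hand 110

```text
time_s: 12.5
ee_pos: [0.4382, 0.3169, 0.1124]
tool_rot: [0.999, -0.044, 0.0, -0.0]
force: [-0.6, -0.6, -0.3]
grip_width: 0.0534
finger_force: 0.0
```

Request:
carry_out --moves '[[[0,0,0.02],[0,0,0]],[[0,0,0.06],[0,0,0]],[[0,0,0.12],[0,0,0]],[[0,0,0.19],[0,0,0]],[[0,0,0.26],[0,0,0]],[[-0.07,-0.05,0.3],[0,0,0]],[[-0.14,-0.12,0.3],[0,0,0]],[[-0.15,-0.2,0.3],[0,0,0]]]'

```text
time_s: 13.3
ee_pos: [0.3499, 0.2081, 0.2946]
tool_rot: [0.999, -0.042, 0.002, -0.001]
force: [1.3, -1.6, 1.0]
grip_width: 0.0537
finger_force: 0.0
```

Request:
carry_out --moves '[[[0.02,-0.08,0],[0,0,0]],[[0.04,-0.16,0],[0,0,0]],[[0.05,-0.22,0],[0,0,0]],[[0.05,-0.27,0],[0,0,0]],[[0.05,-0.3,0],[0,0,0]],[[0.05,-0.3,0],[0,0,0]]]'

```text
time_s: 13.9
ee_pos: [0.3816, 0.026, 0.2933]
tool_rot: [0.999, -0.046, 0.001, 0.0]
force: [-0.2, 0.2, -0.8]
grip_width: 0.0536
finger_force: 0.0
```

Run:
```python
from h import *
o=manip.get_obs();print(o['time_s'],o['ee_pos'],o['force'],o['grip_width'])
a=snap('scene');lm('scene');t=snap('top');lm('top')
cv2.imwrite('pics/i.png',np.hstack([cv2.resize(a[210:350,130:300],(400,330),interpolation=2),cv2.resize(t[185:290,125:252],(399,330),interpolation=2)])[:,:,::-1])
```

```text
13.9 [0.38156223 0.02603784 0.2932738 ] [-0.16643286  0.19149799 -0.78359448] 0.05364309138898338
scene caddy_handle [([0.44, 0.317, 0.13], 0.68)]
scene castor_left_wheel [([0.411, 0.414, 0.012], 0.5)]
scene castor_right_wheel []
scene yellow_bay []
top caddy_handle [([0.438, 0.316, 0.132], 0.94)]
top castor_left_wheel []
top castor_right_wheel []
top yellow_bay []
```

View pics/i.png

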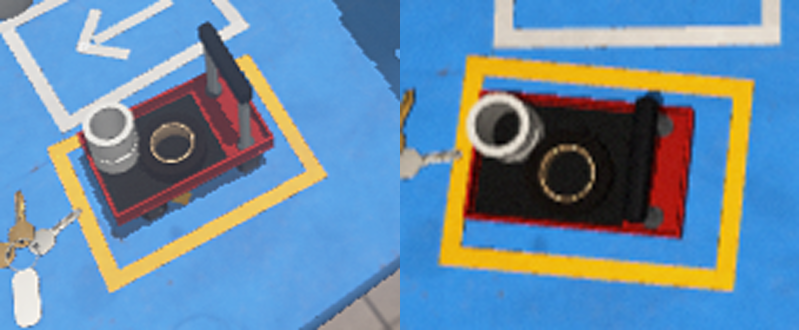

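The caddy stands inside the lines, with about 14 mm to spare ahead of the nose, and its wheel position fits straight trailing. I hand it in.

```bash
python3 -c "
from plant import manip
print(manip.sign_off())"
```

```text
the job is handed in; nothing more can be done
None
```

The caddy is parked inside the yellow bay, nose the way the arrow points, released, and handed in. The left castor measured as trailing straight; the right one was never visible to the cameras, so I take it as straight from the final 46 mm straight push.

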